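# Shut the marked gas valve in the bench valve box

### The job

Shut the marked gas valve in the valve box on the lab bench. Push the cover along its rails, without lifting it, all the way to the stop at the other end of the box so that the two valve handles lie open to view; then push the handle that ends in a round disc a quarter turn until it is fully shut, square across its pipe. Leave the plain straight handle as it is, do not disturb the glassware and rack standing about, and leave the box uncovered.

Things in the scene. Friction and masses are not known exactly. Their poses are not given: they have to be found in the camera images.
- valve_box: Fixed low grey box, 168 x 529 mm (x, y). Origin: on the bench under the centre of its open valve bay (inside x -70..70, y -122..122 mm, wall tops 60 mm high; end wall y -130..-122). Aluminium rails, 68 mm high, run along y on both long sides. From y = +122 on it is a closed deck 60 mm high, up to an end stop (74 mm high) at y = +390. The cover slides to +y, off the bay onto the deck.
- cover: Loose aluminium plate, 152 x 256 x 5 mm (x, y, z), 0.3 to 0.65 kg, lying on the wall tops between the rails (2 mm play each side). Origin: centre of its underside, 60 mm above the bench; axes as the box's. It starts over the bay (0 to 25 mm along the box's y) and meets the end stop at 262 mm. Takes about 2 to 5 N to slide.
- flange (a point): Centre of the outer (-y) face of the cover's upturned push flange: a lip along the cover's -y edge, 100 mm long in x, 5 mm thick, from 65 mm to 89 mm above the bench; this point is 77 mm above the bench. Push on this face towards +y of the box.
- marked_handle (a joint): Angle (rad) of the marked handle about its vertical pivot, counter-clockwise from above. 0 = open: it points along its pipe, from the pivot to -x of the box (to the robot). 1.571 = fully shut, against a stop: it points to -y of the box. Starts at 0 to 0.45, stays where it is left, resists with about 0.1 N m (2 N near its end).
- marked_pivot (a point): Pivot of the marked handle at mid-thickness, 44 mm above the bench. The handle is a black bar 14 mm wide, 12 mm thick (38 to 50 mm above the bench), ending in a 30 mm round disc, 72 mm long from the pivot; hub 24 mm wide. The brass valve below reaches 36 mm above the bench. The two valves stand about 110 mm apart in the box's y and may swap places.
- marked_end (a point): Centre of the disc of the marked handle, 57 mm from its pivot, 44 mm above the bench.
- plain_pivot (a point): Pivot of the other, plain handle, 44 mm above the bench; same size and colours as the marked one but a straight bar 14 mm wide and 72 mm long without a disc. It starts between 0 and 0.25 rad from its pipe and must stay as it is.
- plain_end (a point): Point on the plain handle's middle line, 57 mm from its pivot, 44 mm above the bench.
- reagent_bottle: Bystander: amber bottle with blue cap, 64 mm diameter, 130 mm high. Origin: centre of its underside.
- beaker: Bystander: glass beaker, 68 mm diameter at the rim, 85 mm high. Origin: centre of its underside.
- sample_jar: Bystander: closed glass jar with white cap, 68 mm diameter, 75 mm high. Origin: centre of its underside.
- tip_rack: Bystander: blue pipette-tip rack, 80 x 120 x 56 mm. Origin: centre of its underside.

How it is judged:
On the way, in this order (a step that is already met when the one before it is completed fails the run):
1. the cover is slid along its rails up to the stop, the marked handle not yet shut (y of cover in the frame of valve_box above 0.24 m and value of joint marked_handle below 0.8 rad), for 0.2 s.
2. the marked handle is pushed fully shut (value of joint marked_handle above 1.45 rad), for 0.2 s.
At the end, for the whole second after the job is handed in: The cover lies at rest on its rails within 22 mm of the end stop (its y in the box frame above 240 mm), flat; the marked handle is within 0.12 rad (7 degrees) of its shut stop; the plain handle's end has moved less than 15 mm and each bystander less than 25 mm (y of cover in the frame of valve_box above 0.24 m and z of cover in the frame of valve_box between 0.055 and 0.066 m and angle between cover's own z axis and vertical below 0.05 rad and linear speed of cover below 0.02 m/s and value of joint marked_handle above 1.45 rad and distance of plain_end from where it was at the start of the episode below 0.015 m and distance of each of reagent_bottle, beaker, sample_jar, tip_rack from where it was at the start of the episode below 0.025 m); the robot touches nothing.
It fails at once if the cover is lifted or tipped off its rails (z of cover in the frame of valve_box above 0.072 m or z of cover in the frame of valve_box below 0.05 m or angle between cover's own z axis and vertical above 0.12 rad).
It fails at once if the plain handle is turned (its end moves more than 15 mm) (distance of plain_end from where it was at the start of the episode above 0.015 m).
It fails at once if a bottle, beaker, jar or rack standing about is moved more than 25 mm or tipped (distance of any of reagent_bottle, beaker, sample_jar, tip_rack from where it was at the start of the episode above 0.025 m or angle between any of reagent_bottle, beaker, sample_jar, tip_rack's own z axis and vertical above 0.3 rad).
It also fails if it takes over 48 s, if anything falls off the work surface, if the arm or the gripper's body presses on something with over 40 N, if the wrist force passes 120 N, or if a joint passes its speed limit or range.

### The arm

A 6-joint arm with a two-finger parallel gripper is mounted at the origin on the work surface. World frame = base frame: x ahead of the robot, y to its left, z up, the work surface at z = 0. Lengths are in m, angles in rad, forces in N, time in s.
With the tool pointing down it reaches from about 0.325 to 1 m from the base axis. Payload 5.1 kg.
Tool frame: the origin (TCP) lies at the very end of the fingers, on their centre line; the grasp point (between the pads) lies env.tcp_to_grasp behind it (env.tcp_to_grasp is the distance from the TCP to the grasp point, in m); x points along the fingers, z is the direction in which the jaws open and shut, and the axes are right-handed (so a half turn about x gives the same grasp; the last joint's range is limited). The gripper opens to 85 mm and grips with 20 to 120 N. Pads are 22 mm wide; open, the fingers measure 114 mm over their backs; the gripper's body (76 mm by 85 mm) begins 54 mm behind the grasp point. The pads swing forward as they close: fully open they stand 13 mm farther back than shut.
Start: joints at [-1.246, 0.124, 1.65, -0, 1.367, -0.083], TCP at [0.258, -0.597, 0.231] pointing down, gripper open.
Joint ranges: [-2.61, 2.61], [-1.02, 2.33], [0.03, 2.71], [-1.35, 4.49], [0.32, 2.68], [-2.91, 2.91]. Speed limits (rad/s): [2.57, 2.57, 3.14, 3.14, 3.14, 3.14].

### API

Orientations are given as a unit quaternion [x, y, z, w].
In Python, from station import env gives the robot as it stands.
- The arm moves only by the tool drive_tool, never from a script. Its argument "commands" is a list of rows, each a list of 7 numbers: the shift along the tool's x, y, z normalised to -1 to 1, where 1 is 200 mm, then the turn, a rotation vector about the tool's x, y, z normalised to -1 to 1, where 1 is 30 degrees, then the finger opening in mm, from 0 to 85.4. A call has 1 to 8 rows; each row is the pose to reach, as a shift and turn from the pose commanded when the call began, along the tool's axes at that moment; what a row does not reach only later rows make up. A row lasts 1/10 s, in which the tool goes at most 50 mm and 8.59 degrees, less where a joint would pass 70% of its speed; a pose out of reach is approached as far as the arm can. A call with a number of a shift or a turn outside -1 to 1 is refused whole. A call with a gripper value outside its range is refused whole. The fingers move at their own pace and stop on an object; "grip_force" is the grip in N (left out, the last holds). Time passes only in rows, so rows that repeat a pose let the fingers close. It gives the time, the measured TCP pose, the force and the opening at its end, in the units of the state.
- env.sense(): the state, without advancing time (a new reading comes with each control period).
- env.get_image(name): name is "scene" or "top"; returns a dict with "image" (400x640x3 uint8, red, green, blue), "fx", "fy", "cx", "cy" (pixels), "world_to_cam" (4x4, takes a point from world to camera coordinates). Camera axes: x right, y down, z forward; pixel columns grow to the right and rows downward; lengths in m; the calibration is good to about 2 mm. A picture is of the moment at which its call begins. There is no depth.
- env.hand_in(): hands the job in, once; it reports no verdict.
The state is a dict: "clock": time; "joint_positions": joint angles; "qd": joint speeds; "joint_efforts": joint torques, N m; "tool_pos": TCP position; "tcp_rot": TCP orientation; "ft_force": force on the tool from outside, world axes, zero at the start; "torque": the same for the moment, N m; "grip_width": finger opening in m.
Only numpy, scipy, OpenCV 4.12 (cv2) and the standard library are available. Lean on these libraries where they do the work, as an engineer would, in place of code of your own. Each camera call takes 0.05 s, during which the arm holds its last target. There are 200 camera calls.

## Working session

There is one attempt and no reset: what is moved stays moved. The work goes in short steps, Python scripts to look and compute and a tool call to move; the robot and the scene stay as the last step left them, time stands still between calls to the robot, and variables do not carry over. Pictures are saved under pics/ and viewed, about 8 in all and at most 12, crops included, and the job is handed in when it is done.

Besides the shell and the picture viewer there is one more tool, called after ">>>" as name(argument=value, ...), one argument or row to a line, values as JSON. drive_tool: Moves the arm, as the interface text tells. Scaled input: -1 to 1 covers 200 mm each way for a shift and 30 degrees each way for a turn. Its arguments: {"type":"object","properties":{"commands":{"type":"array","items":{"type":"array","items":{"type":"number"}}},"grip_force":{"type":"number"}},"required":["commands"]}

```bash
mkdir -p pics; ls
python3 - <<'E'
from station import env
import cv2,pickle
s=env.sense();print({k:s[k] for k in('clock','tool_pos','tcp_rot','ft_force','grip_width')},env.tcp_to_grasp)
for n in('scene','top'):
    d=env.get_image(n);pickle.dump(d,open(f'{n}0.pkl','wb'))
    cv2.imwrite(f'pics/{n}0.png',d['image'][...,::-1]);print(n,d['fx'],d['cx'],d['cy'],d['world_to_cam'].round(3).tolist())
E
```

```text
pics
{'clock': 0.0, 'tool_pos': array([ 0.25754091, -0.59613739,  0.23004396]), 'tcp_rot': array([ 0.38884552,  0.59147943, -0.38795381,  0.59029068]), 'ft_force': array([ 0.68799702, -0.15733325,  0.61860578]), 'grip_width': 0.08531858249859385} 0.0187
scene 438.67597234507423 321.38394554511916 200.60063306182417 [[0.741, 0.671, -0.005, -0.389], [0.574, -0.637, -0.514, -0.378], [-0.348, 0.378, -0.858, 1.282], [0.0, 0.0, 0.0, 1.0]]
top 369.19565363116635 317.58009340116035 199.9781115865629 [[-0.018, -1.0, -0.0, -0.09], [-0.974, 0.018, -0.226, 0.616], [0.226, -0.004, -0.974, 0.763], [0.0, 0.0, 0.0, 1.0]]
```

View pics/top0.png

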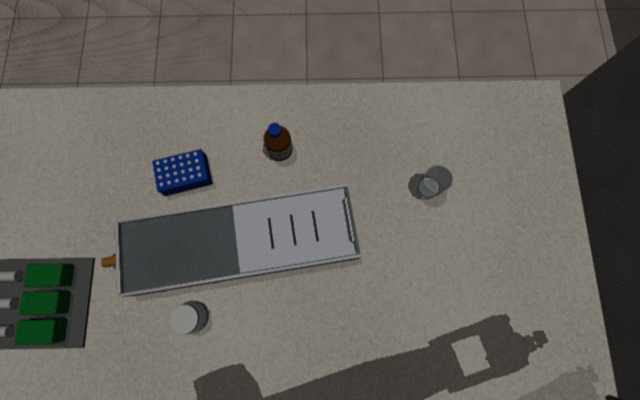

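View pics/scene0.png

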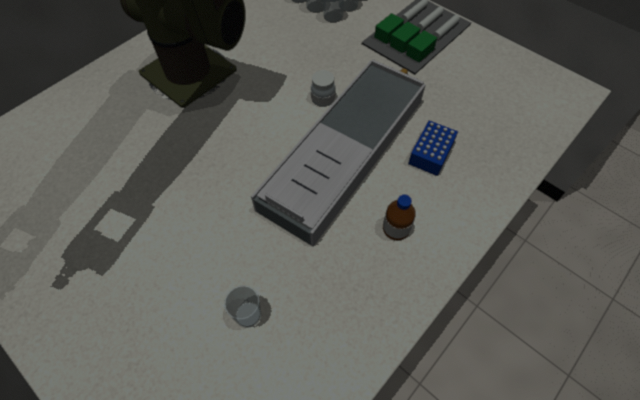

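The top view shows the box from (118,222)/(121,294) on the left to (347,187)/(359,257) on the right. The cover is on the right, with its flange near (350,220). The bottle is at (278,140), the rack at (182,170), the jar at (185,318) and the beaker at (430,185).

```bash
cat > h.py <<'E'
import numpy as np,cv2,pickle
from scipy.spatial.transform import Rotation as R
def ray(d,u,v,z):
    T=d['world_to_cam'];c=-T[:3,:3].T@T[:3,3]
    r=T[:3,:3].T@np.array([(u-d['cx'])/d['fx'],(v-d['cy'])/d['fy'],1])
    return c+r*(z-c[2])/r[2]
def proj(d,p):
    q=d['world_to_cam']@np.append(p,1);return d['fx']*q[0]/q[2]+d['cx'],d['fy']*q[1]/q[2]+d['cy']
E
python3 - <<'E'
from h import *
d=pickle.load(open('top0.pkl','rb'))
for p in [(118,222),(347,187),(359,257),(121,294)]: print(p,ray(d,*p,.068).round(3))
for p in [(234,205),(240,273)]: print('cover +y edge',ray(d,*p,.065).round(3))
im=d['image'][...,::-1]
a=cv2.resize(im[175:305,100:240],None,fx=4,fy=4,interpolation=2)
a=im[175:285,225:370];a=cv2.resize(a,None,fx=5,fy=5,interpolation=cv2.INTER_CUBIC);cv2.imwrite('pics/c1.png',a)
E
```

```text
(118, 222) [0.573 0.346 0.068]
(347, 187) [ 0.645 -0.169  0.068]
(359, 257) [ 0.486 -0.189  0.068]
(121, 294) [0.416 0.323 0.068]
cover +y edge [0.608 0.089 0.065]
cover +y edge [0.456 0.071 0.065]
```

View pics/c1.png

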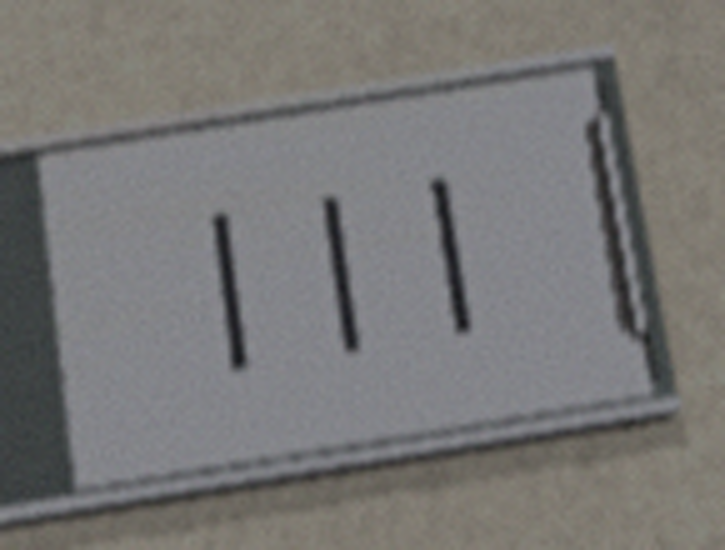

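```bash
cat >> h.py <<'E'
ux=np.array([np.cos(.138),np.sin(.138),0]);uy=np.array([-np.sin(.138),np.cos(.138),0])
def plan(s,tgt,jaw):
    "shift (normalised) and turn vector (normalised) to tool-down pose with jaws along jaw"
    M=R.from_quat(s['tcp_rot']).as_matrix()
    if M[:,2]@jaw<0: jaw=-jaw
    x=np.array([0,0,-1.]);G=np.column_stack([x,np.cross(jaw,x),jaw])
    return (M.T@(tgt-s['tool_pos'])/.2).round(3), (R.from_matrix(M.T@G).as_rotvec()/np.radians(30)).round(3)
E
python3 - <<'E'
from h import *
from station import env
d=pickle.load(open('top0.pkl','rb'))
c=lambda u,v:(225+u/5,175+v/5)
a=ray(d,*c(607,112),.089);b=ray(d,*c(645,335),.089);print('flange ends',a,b,np.linalg.norm(a-b),np.degrees(np.arctan2(-(b-a)[1],-(b-a)[0])))
for p in [(612,50),(680,405)]: print(ray(d,*c(*p),.068).round(3))
e=[ray(d,*c(*p),.065) for p in [(38,155),(75,490)]];print('cover+y edge mid',np.mean(e,0), 'flange from it',(np.mean(e,0)-(a+b)/2)@uy)
s=env.sense();print(R.from_quat(s['tcp_rot']).as_matrix().round(3))
f=(a+b)/2
for t in (f-.05*uy,):
    t[2]=.2;print(t,plan(s,t,ux),plan(s,t,uy))
E
```

```text
flange ends [ 0.61520194 -0.16465978  0.089     ] [ 0.51633207 -0.17749642  0.089     ] 0.09969970508299482 7.397545640818047
[ 0.649 -0.17   0.068]
[ 0.488 -0.194  0.068]
cover+y edge mid [0.53081765 0.0812453  0.065     ] flange from it 0.25473230203877667
[[-0.001  0.918  0.397]
 [ 0.002  0.397 -0.918]
 [-1.     0.    -0.002]]
[ 0.57264513 -0.22060275  0.2       ] (array([ 0.153,  2.191, -1.099]), array([-2.485, -0.003, -0.003])) (array([ 0.153,  2.191, -1.099]), array([ 0.515, -0.004,  0.   ]))
```

>>> drive_tool(
  commands=[
    [0.05,0.22,-0.11,0,0,0,0],
    [0.05,0.44,-0.22,0,0,0,0],
    [0.05,0.66,-0.33,0,0,0,0],
    [0.05,0.88,-0.44,0,0,0,0],
    [0.05,1,-0.5,0,0,0,0],
    [0.05,1,-0.5,0,0,0,0],
  ],
)

```text
clock: 0.7
tool_pos: [0.4034, -0.4227, 0.2208]
tcp_rot: [0.387, 0.592, -0.387, 0.591]
ft_force: [-0.0, 0.0, -0.3]
grip_width: -0.0002
```

>>> drive_tool(
  commands=[
    [0.05,0.22,-0.11,0,0,0,0],
    [0.1,0.44,-0.22,0,0,0,0],
    [0.1,0.66,-0.33,0,0,0,0],
    [0.1,0.88,-0.44,0,0,0,0],
    [0.1,1,-0.5,0.28,0,0,0],
    [0.1,1,-0.5,0.515,0,0,0],
    [0.1,1,-0.5,0.515,0,0,0],
  ],
)

```text
clock: 1.4
tool_pos: [0.5457, -0.2544, 0.2007]
tcp_rot: [0.464, 0.534, -0.464, 0.533]
ft_force: [0.2, 0.6, 0.1]
grip_width: 0.0002
```

Run:
```python
from h import *
from station import env
s=env.sense();print(s['clock'],s['tool_pos'],s['grip_width'],s['ft_force'],s['joint_positions'])
f=np.array([.566,-.171,0]);t=f-.045*uy;t[2]=.2;print(t,plan(s,t,uy));t[2]=.074;print(plan(s,t,uy))
```

```text
1.4 [ 0.54567546 -0.25444361  0.20074896] 0.00023829552429389283 [0.17585611 0.58608918 0.11640804] [-5.25245747e-01  4.08688515e-02  1.79058505e+00 -4.85002730e-04
  1.31102198e+00  9.06342121e-01]
[ 0.57219031 -0.21557219  0.2       ] (array([ 0.004,  0.158, -0.174]), array([ 0.003, -0.   ,  0.002]))
(array([ 0.634,  0.159, -0.174]), array([ 0.003, -0.   ,  0.002]))
```

>>> drive_tool(
  commands=[
    [0,0.16,-0.17,0,0,0,0],
    [0.25,0.16,-0.17,0,0,0,0],
    [0.45,0.16,-0.17,0,0,0,0],
    [0.63,0.16,-0.17,0,0,0,0],
    [0.63,0.16,-0.17,0,0,0,0],
    [0.63,0.16,-0.17,0,0,0,0],
  ],
)

```text
clock: 2.0
tool_pos: [0.572, -0.2173, 0.0752]
tcp_rot: [0.464, 0.534, -0.464, 0.533]
ft_force: [0.3, -0.0, 1.5]
grip_width: 0.0
```

>>> drive_tool(
  commands=[
    [0,0,-0.06,0,0,0,0],
    [0,0,-0.12,0,0,0,0],
    [0,0,-0.16,0,0,0,0],
    [0,0,-0.2,0,0,0,0],
    [0,0,-0.24,0,0,0,0],
    [0,0,-0.28,0,0,0,0],
  ],
)

```text
clock: 2.6
tool_pos: [0.5662, -0.1615, 0.0773]
tcp_rot: [0.464, 0.532, -0.464, 0.535]
ft_force: [0.8, -5.1, 5.1]
grip_width: -0.0001
```

Run:
```python
from h import *
from station import env
d=env.get_image('top');s=env.sense();print(s['clock'],s['tool_pos'],s['ft_force'])
cv2.imwrite('pics/t1.png',cv2.resize(d['image'][150:320,90:410,::-1],None,fx=2.5,fy=2.5,interpolation=2))
```

```text
2.65 [ 0.56580614 -0.16008314  0.07679437] [ 1.57888499 -1.95667037  2.97276075]
```

View pics/t1.png

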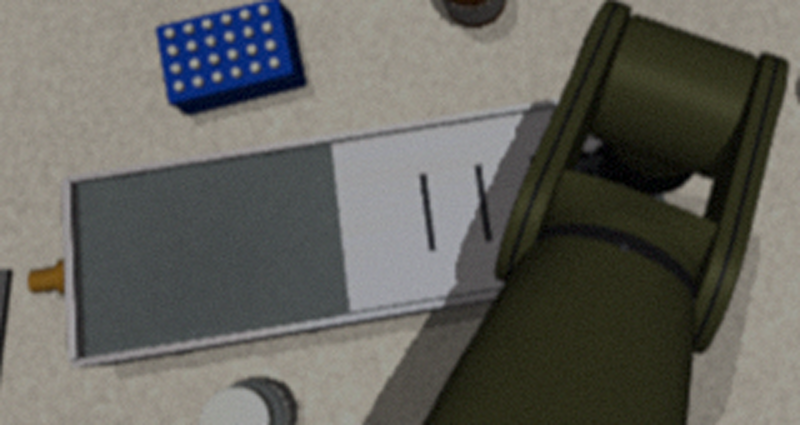

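The cover slides: its left edge moved from column 234 to about 223 (about 25 mm). The flange is still in contact, the rack and jar are clear, and I keep pushing.

>>> drive_tool(
  commands=[
    [0.01,0,-0.08,0,0,0,0],
    [0.01,0,-0.16,0,0,0,0],
    [0.01,0,-0.26,0,0,0,0],
    [0.01,0,-0.36,0,0,0,0],
    [0.01,0,-0.46,0,0,0,0],
    [0.01,0,-0.56,0,0,0,0],
    [0.01,0,-0.66,0,0,0,0],
    [0.01,0,-0.76,0,0,0,0],
  ],
)

```text
clock: 3.45
tool_pos: [0.5447, -0.0103, 0.0746]
tcp_rot: [0.464, 0.532, -0.464, 0.534]
ft_force: [1.9, -5.6, 4.4]
grip_width: -0.0004
```

Run:
```python
from h import *
from station import env
d=env.get_image('top');s=env.sense();print(s['clock'],s['tool_pos'],s['ft_force'])
cv2.imwrite('pics/t2.png',cv2.resize(d['image'][150:320,90:410,::-1],None,fx=2.5,fy=2.5,interpolation=2))
```

```text
3.5 [ 0.54373678 -0.00745742  0.07398287] [0.59891692 2.41707493 0.55438597]
```

View pics/t2.png

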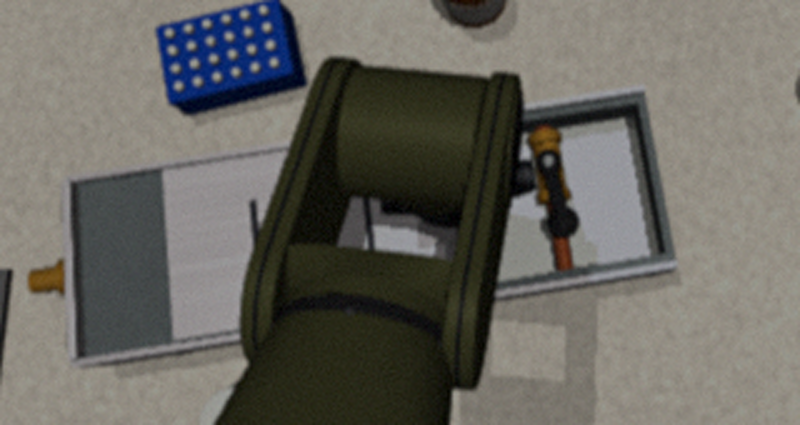

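The marked handle (disc at about (562,220), pivot at (548,160)) is the -y one. The cover edge at column 167 has about 80 mm left to the stop.

>>> drive_tool(
  commands=[
    [0,0,-0.08,0,0,0,0],
    [0,0,-0.16,0,0,0,0],
    [0,0,-0.24,0,0,0,0],
    [0,0,-0.29,0,0,0,0],
    [0,0,-0.33,0,0,0,0],
    [0,0,-0.36,0,0,0,0],
    [0,0,-0.38,0,0,0,0],
  ],
)

```text
clock: 4.2
tool_pos: [0.5335, 0.0652, 0.0734]
tcp_rot: [0.464, 0.533, -0.464, 0.533]
ft_force: [1.3, -5.3, 3.4]
grip_width: -0.0002
```

Run:
```python
from h import *
from station import env
d=env.get_image('top');s=env.sense();print(s['clock'],s['tool_pos'],s['ft_force'])
cv2.imwrite('pics/t3.png',cv2.resize(d['image'][150:320,90:410,::-1],None,fx=2.5,fy=2.5,interpolation=2))
```

```text
4.25 [0.53342716 0.06569139 0.07330015] [ 1.01365307 -2.99424136  2.75271576]
```

View pics/t3.png

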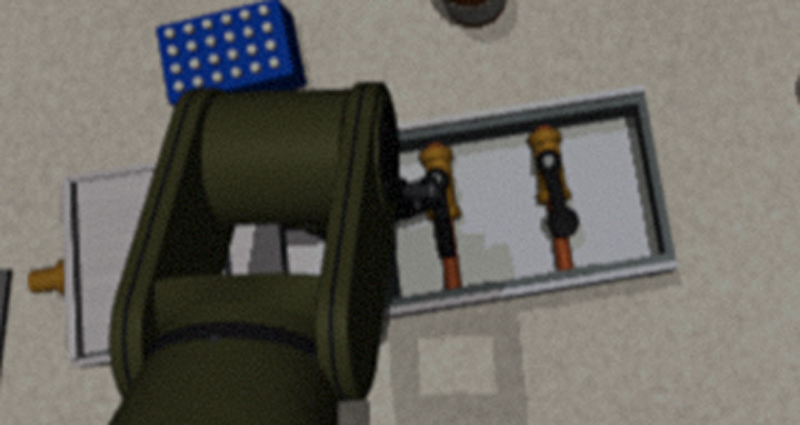

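The cover's edge looks at or near the stop on the left, around column 75, and both handles are in view. I push a little more to feel the stop.

>>> drive_tool(
  commands=[
    [0,0,-0.03,0,0,0,0],
    [0,0,-0.05,0,0,0,0],
    [0,0,-0.07,0,0,0,0],
    [0,0,-0.07,0,0,0,0],
  ],
)

```text
clock: 4.65
tool_pos: [0.5338, 0.0681, 0.0739]
tcp_rot: [0.458, 0.528, -0.468, 0.541]
ft_force: [5.2, -44.7, 2.7]
grip_width: -0.0002
```

The push force jumped to 45 N with no travel, so the cover is at the stop. I back off along -y and then rise.

>>> drive_tool(
  commands=[
    [0,0,0.07,0,0,0,0],
    [0,0,0.15,0,0,0,0],
    [0,0,0.2,0,0,0,0],
    [-0.2,0,0.2,0,0,0,0],
    [-0.45,0,0.2,0,0,0,0],
    [-0.65,0,0,0,0,0,0],
    [-0.65,0,-0.25,0,0,0,0],
    [-0.65,0,-0.4,0,0,0,0],
  ],
)

```text
clock: 5.45
tool_pos: [0.521, 0.1606, 0.2058]
tcp_rot: [0.466, 0.533, -0.463, 0.534]
ft_force: [0.5, -0.1, -1.1]
grip_width: -0.0001
```

Run:
```python
from h import *
from station import env
s=env.sense();print(s['clock'],s['tool_pos'],s['ft_force'])
d=env.get_image('top');pickle.dump(d,open('top4.pkl','wb'))
e=env.get_image('scene');pickle.dump(e,open('scene4.pkl','wb'))
im=d['image'][...,::-1]
a=cv2.resize(im[180:285,235:365],None,fx=5,fy=5,interpolation=cv2.INTER_CUBIC);cv2.imwrite('pics/t4.png',a)
# dark (black handle) pixels in the bay
m=(im.max(2)<45).astype(np.uint8);m[:180]=0;m[285:]=0;m[:,:235]=0;m[:,365:]=0
n,l,st,c=cv2.connectedComponentsWithStats(m)
for i in range(1,n):
    if st[i,4]>20: print(st[i],c[i],)
```

```text
5.45 [0.52099689 0.16062012 0.20581913] [ 0.53787234 -0.06101179 -1.1454423 ]
[240 192 116  77 748] [290.03609626 214.73663102]
[304 210  17  35 277] [311.93501805 228.82310469]
[260 217  12  36 233] [266.18025751 235.14592275]
```

View pics/t4.png

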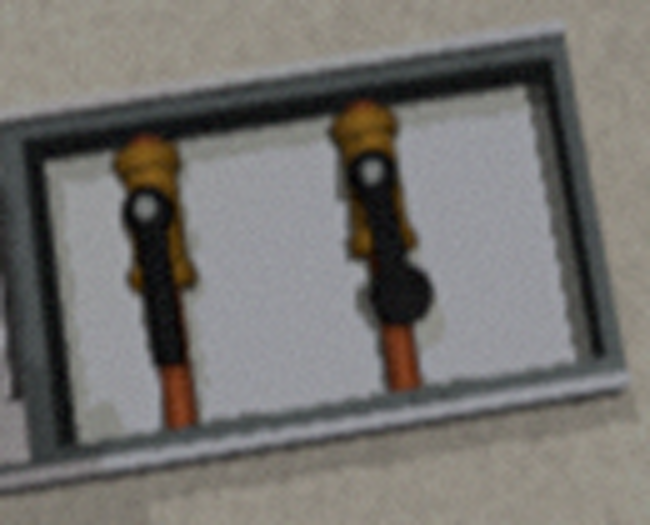

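Clear view: the marked pivot is at crop (371,170) and its disc at (400,292). The plain pivot is at (147,208) and its tip at about (170,362).

Run:
```python
from h import *
from station import env
d=pickle.load(open('top4.pkl','rb'));c=lambda u,v:(235+u/5,180+v/5)
P=ray(d,*c(371,170),.052);D=ray(d,*c(400,292),.05);Q=ray(d,*c(147,208),.052);E=ray(d,*c(170,362),.05)
W=ray(d,*c(600,360),.06)
print(P,D,Q,E,np.linalg.norm((P-D)[:2]),np.linalg.norm((Q-E)[:2]),'pivots dy',(Q-P)@uy)
v=D-P;th=np.arctan2(v@uy,v@ux);print('angle from -x',np.degrees(th)%360-180)
# bay end wall inner edge (y=-122)
print('end wall inner y rel pivot',(ray(d,*c(580,200),.06)-P)@uy,(W-P)@uy,'-x wall',(ray(d,*c(400,385),.06)-P)@ux)
s=env.sense()
for r,a,off in((.055,15,.045),(.055,100,.0)):
    pass
t=D+.040*uy;t[2]=.15;print('above start',t,plan(s,t,uy))
for z in(.043,):
    t[2]=z;print(t,plan(s,t,uy))
```

```text
[ 0.58646211 -0.08120755  0.052     ] [ 0.53046932 -0.09356368  0.05      ] [0.57066982 0.02112306 0.052     ] [0.50086064 0.01007337 0.05      ] 0.05733992044331571 0.07067826754498639 pivots dy 0.10353018993822749
angle from -x 4.537407494185032
end wall inner y rel pivot -0.09117978221789483 -0.087321451543492 -x wall -0.09909870762536908
above start [ 0.52496682 -0.05394396  0.15      ] (array([ 0.265, -0.127,  1.073]), array([ 0.01 , -0.004, -0.   ]))
[ 0.52496682 -0.05394396  0.043     ] (array([ 0.8  , -0.127,  1.074]), array([ 0.01 , -0.004, -0.   ]))
```

>>> drive_tool(
  commands=[
    [0,0,0.2,0,0,0,0],
    [0,-0.05,0.42,0,0,0,0],
    [0,-0.1,0.65,0,0,0,0],
    [0.1,-0.12,0.85,0,0,0,0],
    [0.25,-0.13,1,0,0,0,0],
    [0.25,-0.13,1,0,0,0,0],
    [0.25,-0.13,1,0,0,0,0],
  ],
)

```text
clock: 6.25
tool_pos: [0.5214, -0.0442, 0.1519]
tcp_rot: [0.465, 0.534, -0.465, 0.532]
ft_force: [-0.3, 0.1, -0.1]
grip_width: 0.0001
```

Run:
```python
from h import *
from station import env
s=env.sense();print(s['clock'],s['tool_pos'],s['ft_force'],R.from_quat(s['tcp_rot']).as_matrix().round(3).tolist())
P=np.array([.5865,-.0812,0])
for x,y in((-55,40),(-55,29),(-61,14),(-62,-2),(-59,-18),(-53,-33),(-42,-46),(-29,-55),(-20,-55)):
    t=P+x/1e3*ux+y/1e3*uy;t[2]=.043;print((x,y),*plan(s,t,uy))
```

```text
6.25 [ 0.52140666 -0.04419313  0.15190956] [-0.34637971  0.06104673 -0.11302024] [[-0.003, 0.991, 0.136], [0.001, 0.136, -0.991], [-1.0, -0.003, -0.002]]
(-55, 40) [0.544 0.023 0.029] [-0.003 -0.003  0.005]
(-55, 29) [0.544 0.024 0.084] [-0.003 -0.003  0.005]
(-61, 14) [ 0.544 -0.006  0.159] [-0.003 -0.003  0.005]
(-62, -2) [ 0.544 -0.011  0.239] [-0.003 -0.003  0.005]
(-59, -18) [0.544 0.004 0.319] [-0.003 -0.003  0.005]
(-53, -33) [0.544 0.034 0.394] [-0.003 -0.003  0.005]
(-42, -46) [0.544 0.089 0.459] [-0.003 -0.003  0.005]
(-29, -55) [0.543 0.154 0.504] [-0.003 -0.003  0.005]
(-20, -55) [0.543 0.199 0.504] [-0.003 -0.003  0.005]
```

>>> drive_tool(
  commands=[
    [0.2,0.02,0.03,0,0,0,0],
    [0.38,0.02,0.03,0,0,0,0],
    [0.5,0.02,0.03,0,0,0,0],
    [0.54,0.02,0.03,0,0,0,0],
    [0.54,0.02,0.03,0,0,0,0],
  ],
)

```text
clock: 6.75
tool_pos: [0.527, -0.0482, 0.0451]
tcp_rot: [0.464, 0.534, -0.464, 0.533]
ft_force: [-0.8, -0.1, 0.1]
grip_width: -0.0002
```

>>> drive_tool(
  commands=[
    [0,0,0.055,0,0,0,0],
    [0,-0.03,0.13,0,0,0,0],
    [0,-0.035,0.21,0,0,0,0],
    [0,-0.02,0.29,0,0,0,0],
    [0,0.01,0.365,0,0,0,0],
    [0,0.065,0.43,0,0,0,0],
    [0,0.13,0.475,0,0,0,0],
    [0,0.14,0.475,0,0,0,0],
  ],
)

```text
clock: 7.55
tool_pos: [0.5688, -0.1419, 0.0455]
tcp_rot: [0.464, 0.533, -0.465, 0.533]
ft_force: [-3.7, -3.3, -0.3]
grip_width: 0.0001
```

Run:
```python
from h import *
from station import env
s=env.sense();print(s['clock'],s['tool_pos'],s['ft_force'])
v=s['tool_pos']-np.array([.5865,-.0812,0]);print('rel pivot',v@ux,v@uy)
d=env.get_image('top');e=env.get_image('scene')
cv2.imwrite('pics/t5.png',np.vstack([cv2.resize(x[...,::-1],None,fx=f,fy=f,interpolation=2) for x,f in((d['image'][170:290,230:390],3.75),(e['image'][150:250,240:400],3.75))])[:825][:, :600][::1] if 0 else cv2.resize(np.hstack([d['image'][170:290,230:390],e['image'][140:260,230:390]])[...,::-1],None,fx=2.5,fy=2.5,interpolation=2))
```

```text
7.55 [ 0.56877313 -0.14187415  0.04550931] [-3.69067719 -3.32491039 -0.25165484]
rel pivot -0.02590482862738218 -0.0576587785721282
```

View pics/t5.png

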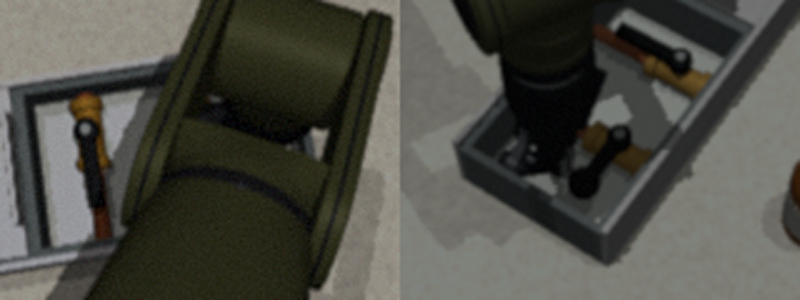

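The handle has swung towards -y, with the disc at (583,183) in the right half and the finger still against it. I press gently in +x up to the stop.

>>> drive_tool(
  commands=[
    [0,0.02,0,0,0,0,0],
    [0,0.04,0,0,0,0,0],
    [0,0.06,0,0,0,0,0],
    [0,0.06,0,0,0,0,0],
  ],
)

```text
clock: 8.05
tool_pos: [0.5703, -0.1399, 0.0444]
tcp_rot: [0.457, 0.54, -0.47, 0.528]
ft_force: [-33.6, -9.8, 20.2]
grip_width: 0.0003
```

Force rose to about 34 N with 2 mm of travel, so the handle is at its stop. I back off, rise and move aside to check.

>>> drive_tool(
  commands=[
    [0,0,0,0,0,0,0],
    [0,-0.06,0,0,0,0,0],
    [-0.1,-0.08,0,0,0,0,0],
    [-0.35,-0.08,0,0,0,0,0],
    [-0.6,-0.2,0,0,0,0,0],
    [-0.8,-0.2,0.2,0,0,0,0],
    [-0.8,-0.2,0.45,0,0,0,0],
    [-0.8,-0.2,0.7,0,0,0,0],
  ],
)

```text
clock: 8.85
tool_pos: [0.5602, -0.276, 0.2097]
tcp_rot: [0.464, 0.531, -0.463, 0.537]
ft_force: [0.1, -0.3, -0.1]
grip_width: 0.0005
```

>>> drive_tool(
  commands=[
    [0,-0.1,0.2,0,0,0,0],
    [0,-0.1,0.45,0,0,0,0],
    [0,-0.1,0.6,0,0,0,0],
    [0,-0.1,0.6,0,0,0,0],
    [0,-0.1,0.6,0,0,0,0],
  ],
)

```text
clock: 9.35
tool_pos: [0.5552, -0.3963, 0.205]
tcp_rot: [0.465, 0.533, -0.464, 0.533]
ft_force: [0.2, 0.9, 0.2]
grip_width: -0.0
```

Run:
```python
from h import *
from station import env
s=env.sense();print(s['clock'],s['tool_pos'],s['ft_force'])
d=env.get_image('top');pickle.dump(d,open('top6.pkl','wb'))
cv2.imwrite('pics/t6.png',cv2.resize(d['image'][100:340,100:450,::-1],None,fx=2.28,fy=2.28,interpolation=2))
b=pickle.load(open('top4.pkl','rb'))['image']
```

```text
9.35 [ 0.55519685 -0.39625457  0.20504683] [0.19685051 0.94871664 0.16799074]
```

View pics/t6.png

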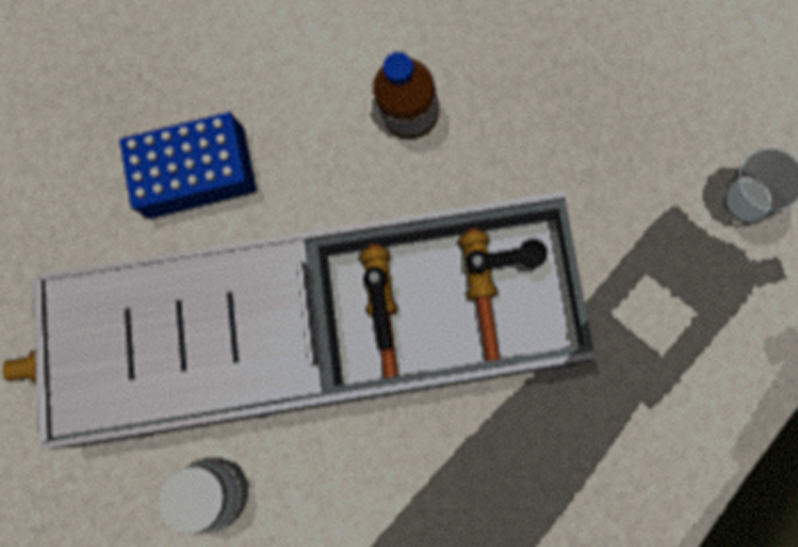

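The cover sits against the left end stop at column 45. The marked handle runs from (477,261) to its disc at (534,252), square across its pipe. The plain handle and bystanders look unchanged. One numeric check decides the hand-in.

Run:
```python
from h import *
from station import env
d=pickle.load(open('top6.pkl','rb'));c=lambda u,v:(100+u/2.28,100+v/2.28)
P=ray(d,*c(477,261),.052);D=ray(d,*c(534,252),.05);v=D-P
a=np.arctan2(-(v@uy),-(v@ux));print('len',np.linalg.norm(v[:2]),'handle rad',a)
f=[ray(d,*c(*p),.089) for p in((305,264),(316,364))];F=np.mean(f,0)
O=P  # flange y vs box end-wall outer edge (y=-130)
w=np.mean([ray(d,*c(*p),.068) for p in((566,200),(592,352))],0);print('cover y',(F-w)@uy-.130+.128)
o=pickle.load(open('top0.pkl','rb'))['image']
for nm,(r0,r1,c0,c1) in dict(bottle=(115,165,255,300),rack=(140,205,145,215),jar=(298,338,165,212),beaker=(160,205,400,457)).items():
    print(nm,np.abs(o[r0:r1,c0:c1].astype(int)-d['image'][r0:r1,c0:c1]).mean().round(1),cv2.phaseCorrelate(*[np.float32(cv2.cvtColor(x[r0:r1,c0:c1].copy(),cv2.COLOR_RGB2GRAY)) for x in(o,d['image'])])[0])
if a>1.48: env.hand_in();print('handed in')
```

```text
len 0.05822159035691608 handle rad 1.5808198316698727
cover y 0.257963765909787
bottle 18.8 (0.5047853400677127, -0.07132735424986691)
rack 19.3 (0.005778031711969334, 0.02706558174418916)
jar 23.0 (0.09362266539271502, -0.08877135492675947)
beaker 21.9 (-0.18905537943411233, 0.5362143199023102)
the job is handed in; nothing more can be done
handed in
```

The marked gas valve is shut, the box is left uncovered, and the job is handed in; it reports no verdict.

- **Cover:** I pushed it by its flange along the rails until the force jumped to 45 N at the end stop. The last picture puts it at y ≈ 258 mm (240 mm needed, stop at 262 mm), and it looks flat.
- **Marked handle:** I pushed the disc handle round with closed fingers until the force rose to about 34 N at its stop. It measures 1.58 rad (above 1.45 needed), with the disc 58 mm from the pivot (57 mm given).
- **Plain handle:** it looks unchanged. I compared it by eye only and did not measure it.
- **Bystanders:** the bottle, beaker, jar and rack each shifted at most about 0.5 pixel between the first and last pictures, roughly 1 mm. The brightness in those pictures differed because the lighting changed.
- **Robot:** it ended clear of everything, at z ≈ 0.2 m, after about 9.4 s of the 48 s allowed.

No check failed or disagreed. At their highest, the two forces felt at the stops stayed well under the 120 N wrist limit, but the 45 N push on the flange exceeded 40 N. That 40 N limit is given for the arm and gripper body, and this push was made with the fingertips.

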